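# Drift a jammed plug out of a sampler valve

## Robot

A 6-joint arm with a two-finger parallel gripper is mounted at the origin on the work surface; the furniture and walls round the work are solid. World frame = base frame: x ahead of the robot, y to its left, z up, the work surface at z = 0. Lengths are in m, angles in rad, forces in N, time in s.
With the tool pointing down it reaches from about 0.35 to 0.725 m from the base axis. Payload 6 kg.
Tool frame: the origin (TCP) lies at the very end of the fingers, on their centre line; the grasp point (between the pads) lies 19 mm behind it; z points along the fingers, y is the line along which they close (so a half turn about z gives the same grasp; the last joint's range is limited). The gripper opens to 85 mm and grips with 20 to 120 N. Pads are 22 mm wide; open, the fingers measure 114 mm over their backs; the gripper's body (76 mm by 85 mm) begins 54 mm behind the grasp point. The pads swing forward as they close: fully open they stand 13 mm farther back than shut.
Start: joints at [-0.928, 0.04, 0.085, 0, -1.615, -0.334], TCP at [0.182, -0.572, 0.231] pointing down, gripper open.
Joint ranges: [-2.56, 2.56], [-1.29, 2.01], [-1.08, 1.49], [-3.29, 1.98], [-2.81, -0.18], [-2.99, 2.99]. Speed limits (rad/s): [2.57, 2.57, 3.01, 3.14, 3.14, 3.14].

## Interface

Orientations are given as a unit quaternion [x, y, z, w].
In Python, from bench import env gives the robot as it stands.
- The arm moves only by the tool jog_arm, never from a script. Its argument "moves" is a list of rows, each a list of 7 numbers: the turn, a rotation vector about the tool's x, y, z in degrees, then the shift along the tool's x, y, z in cm, then the closure in counts, from 0 (fully open) to 255 (shut). In form: [[rx, ry, rz, tx, ty, tz, hand], ...]. A call has 1 to 10 rows; each row is the pose to reach, as a shift and turn from the pose commanded when the call began, along the tool's axes at that moment; what a row does not reach only later rows make up. A row lasts 1/8 s, in which the tool goes at most 62.5 mm and 10.7 degrees, less where a joint would pass 70% of its speed; a pose out of reach is approached as far as the arm can. A call with a gripper value outside its range is refused whole. The fingers move at their own pace and stop on an object; "grip_force" is the grip in N (left out, the last holds). Time passes only in rows, so rows that repeat a pose let the fingers close. It gives the time, the measured TCP pose, the force, the opening and the grip force at its end, in the units of the state.
- env.state(): the state, without advancing time (a new reading comes with each control period).
- env.grab_frame(name): name is "scene" or "top" or "wrist"; returns the picture (400x640x3 uint8, blue, green, red); there is no depth.
- env.calibration(name): a dict with "K" (3x3 intrinsics, pixels), "R" (3x3) and "t" (3): a world point X has camera coordinates R X + t; the wrist camera has in their place "hand_eye" (4x4, takes a point from camera to tool coordinates, whose origin is the TCP and whose axes are the flange's). Camera axes: x right, y down, z forward; pixel columns grow to the right and rows downward; lengths in m; the calibration is good to about 2 mm. A picture is of the moment at which its call begins: read the wrist's pose just before it. calibration takes no time and is no camera call.
- env.sign_off(): hands the job in; it is judged then, once.
Trained networks look in the newest picture that a camera, given by its name, has taken for a name from the list of things; names that differ only in an ending like _2 or _b are one class to them, and where a whole thing is asked for, a point or a joint stands for the part that bears it (a point fixed in the world has none). Each returns a list of dicts, best first, with "conf" (0 to 1); they miss things now and then, are a little off and sometimes report something else, mostly with a low value. They report only what shows in the picture. A call takes as long as a camera call.
- env.cut_out(camera, thing): "pixels" (400x640 bool, what is visible of it) and "bbox" ([left, top, right, bottom] in pixels, round what is visible of it).
The state is a dict: "t": time; "joint_pos": joint angles; "joint_velocities": joint speeds; "tau": joint torques, N m; "tcp_pos": TCP position; "ee_rot": TCP orientation; "ft_force": force on the tool from outside, world axes, zero at the start; "torque": the same for the moment, N m; "grip_width": opening from 0.0 (shut) to 1.0 (fully open); "grasp_force": force on a finger pad.
Only numpy, scipy, OpenCV 4.12 (cv2) and the standard library are available. Lean on these libraries where they do the work, as an engineer would, in place of code of your own. Each camera call takes 0.05 s, during which the arm holds its last target. There are 200 camera calls.

## Task

A plastic plug is jammed in the bore of the water sampler's valve body. Take the steel drift out of its stand, feel gently for the off-centre hole in the guide plate on top of the valve body, and push the plug down and out with the drift so that it ends in the dish underneath; then put the drift fully back in its stand, upright. Never press harder than about 25 N, and leave the jar, the vial and the counter where they are.

Things in the scene. Friction and masses are not known exactly. Their poses are not given: they have to be found in the camera images.
- valve_body: Grey valve body, fixed to the bench: 120 mm square flange, 50 to 60 mm up, on four legs; on it an upright barrel 62 mm across up to 100 mm; on that a 42 x 42 x 8 mm steel guide plate. A capped stub reaches 58 mm from the axis on the -y side, 82 mm up. The 29 mm bore runs straight down through all of it, open below. Origin on the bore's axis at bench level, z up.
- plate_centre (a point): Middle of the guide plate's upper face, on the bore's axis, 108 mm above the bench. The rigid plate has one round through hole, 15 mm across, slightly chamfered, its centre 5 mm from this point in an unknown direction: the plate is screwed down at any turn, different each time and not measured (its edges do not turn with this point's axes).
- plug_centre (a point): Centre of the jammed plug, a solid white plastic cylinder 27 mm across, 30 mm long, upright on the bore's axis; at first 60 to 66 mm above the bench. Seals 54 to 62 mm up grip it: it takes 10 to 18 N downward all the way until its top has passed them (drift tip about 55 mm above the bench); then it drops into the dish, where it may lie or stand.
- catch_dish: Round white open dish, 88 mm across and 20 mm high, floor 4 mm thick, standing on the bench under the valve body between its legs. Origin at the centre of its underside.
- drift: Steel drift: round rod 12 mm across, 85 mm long with a flat end, below a square dark handle 18 x 18 mm, 60 mm long (faces along its x and y axes); 149 mm long in all, about 0.15 kg. It starts upright in its stand, the handle's underside resting on the stand's top. Origin at the rod's free lower end, z up along the rod.
- drift_tip (a point): Centre of the flat free end of the drift's rod (axes of the drift).
- drift_handle (a point): Centre of the drift's square handle, 115 mm above its tip (axes of the drift); the handle spans 30 mm up and down from here. Grip it here from above.
- stand_mouth (a point): Centre of the mouth of the stand's hole, 85 mm above the bench: the stand is a grey block 50 x 50 x 85 mm fixed to the bench with an upright hole 16 mm across through it down to the bench (slightly chamfered mouth). The drift stands in it with its tip at bench level.
- jar: Closed specimen jar, 66 mm across, 103 mm high; a bystander. Origin at the centre of its underside.
- vial: Small capped vial, 27 mm across, 58 mm high; a bystander. Origin at the centre of its underside.
- counter: Round hand tally counter, 56 x 68 x 22 mm; a bystander. Origin under its middle.
- plug: The same plug; origin at its centre, z along its length.

How it is judged:
On the way, in this order (a step that is already met when the one before it is completed fails the run):
1. the drift's rod is through the guide plate's hole, its tip at least 12 mm below the plate's upper face (z of drift_tip in the frame of plate_centre below -0.012 m and horizontal distance between drift_tip and plate_centre below 0.012 m), for 0.1 s.
2. the plug is out of the bore and in the dish (height (world z) of plug_centre below 0.03 m and horizontal distance between plug_centre and catch_dish below 0.04 m), for 0.2 s.
At the end, for the whole second after the job is handed in: The plug lies or stands still in the dish (its centre within 40 mm of the dish's centre, less than 30 mm above the bench), and the drift stands released and still in its stand: tip less than 10 mm above the bench and within 10 mm of the hole's axis, tilted less than 0.1 rad (all of step 2 and linear speed of each of plug, drift below 0.02 m/s and height (world z) of drift_tip below 0.01 m and horizontal distance between drift_tip and stand_mouth below 0.01 m and angle between drift's own z axis and vertical below 0.1 rad); the robot touches nothing.
It fails at once if the drift presses on the valve body or its guide plate with more than 30 N (contact force between drift and valve_body above 30 N).
It fails at once if the drift presses on the plug with more than 30 N (contact force between drift and plug above 30 N).
It fails at once if the jar, the vial or the counter is moved by more than 30 mm (distance of any of jar, vial, counter from where it was at the start of the episode above 0.03 m).
It also fails if it takes over 72 s, if anything falls off the work surface, if the arm or the gripper's body presses on something with over 40 N, if the wrist force passes 120 N, or if a joint passes its speed limit or range.

## Working session

There is one attempt and no reset: what is moved stays moved. The work goes in short steps, Python scripts to look and compute and a tool call to move; the robot and the scene stay as the last step left them, time stands still between calls to the robot, and variables do not carry over. Pictures are saved under pics/ and viewed, at most 10 in all, crops included, and the job is handed in when it is done.

Besides the shell and the picture viewer there is one more tool, called as a command line: name --pt "numbers of a row" for each row, then --argument value for the rest. jog_arm: Moves the arm, as the interface text tells. Its arguments: {"type":"object","properties":{"moves":{"type":"array"},"grip_force":{"type":"number"}},"required":["moves"]}

```bash
mkdir -p pics; ls
python3 - <<'E'
from bench import env
import cv2,numpy as np
np.set_printoptions(precision=4,suppress=True)
s=env.state(); print({k:np.round(v,4) for k,v in s.items()})
for c in("scene","top"):
    im=env.grab_frame(c); cv2.imwrite(f"pics/{c}0.png",im)
    k=env.calibration(c); print(c,k["K"].tolist(),np.array(k["R"]).round(4).tolist(),np.array(k["t"]).round(4))
    for n in("valve_body","drift","drift_handle","stand_mouth","plate_centre","jar","catch_dish"):
        try:
            print(n,[(round(d["conf"],2),d["bbox"],d["pixels"].sum()) for d in env.cut_out(c,n)[:2]])
        except Exception as e: print(n,e)
print(env.calibration("wrist"))
E
```

```text
pics
{'t': np.float64(0.0), 'joint_pos': array([-0.9283,  0.0408,  0.0838, -0.0005, -1.6155, -0.3337]), 'joint_velocities': array([-0.0013, -0.002 , -0.0001, -0.0007,  0.    , -0.0009]), 'tau': array([ -0.001 , -36.8199,  34.7413,   6.9324,  -0.0054,   0.    ]), 'tcp_pos': array([ 0.1824, -0.5713,  0.2302]), 'ee_rot': array([-0.1538,  0.9881,  0.0009, -0.0002]), 'ft_force': array([ 0.0564, -0.915 ,  0.011 ]), 'torque': array([-0.0175, -0.0179,  0.0313]), 'grasp_force': np.float64(0.0), 'grip_width': np.float64(1.0012)}
scene [[413.0426520046555, 0.0, 316.36415599162495], [0.0, 413.0426520046555, 201.44536742582196], [0.0, 0.0, 1.0]] [[-0.8891, -0.4576, 0.0007], [-0.2967, 0.5752, -0.7623], [0.3484, -0.678, -0.6472]] [0.5412 0.2125 0.832 ]
valve_body [(0.73, [298.8, 213.1, 360.8, 279.9], np.int64(2824)), (0.42, [288.0, 190.5, 299.6, 213.9], np.int64(252))]
drift [(0.51, [347.5, 161.6, 358.7, 184.3], np.int64(237))]
drift_handle [(0.59, [350.2, 159.2, 360.9, 184.6], np.int64(213))]
stand_mouth [(0.96, [334.1, 174.8, 372.1, 222.0], np.int64(997)), (0.68, [287.6, 190.2, 295.9, 214.8], np.
[... 498 characters left out ...]
 [261.6, 196.1, 322.6, 255.5], np.int64(2369)), (0.63, [411.6, 158.4, 433.2, 179.7], np.int64(279))]
drift []
drift_handle [(0.48, [367.1, 204.9, 376.3, 221.7], np.int64(99))]
stand_mouth [(0.66, [351.5, 199.4, 382.6, 232.6], np.int64(538))]
plate_centre [(0.94, [263.3, 195.8, 322.4, 253.2], np.int64(2396))]
jar [(0.97, [186.3, 221.0, 222.6, 249.3], np.int64(805))]
catch_dish []
{'K': array([[321.6536,   0.    , 314.7979],
       [  0.    , 321.6536, 205.2811],
       [  0.    ,   0.    ,   1.    ]]), 'hand_eye': array([[ 0.0007, -0.9608, -0.2772,  0.0703],
       [ 1.    ,  0.0008, -0.0003, -0.0007],
       [ 0.0005, -0.2772,  0.9608, -0.1431],
       [ 0.    ,  0.    ,  0.    ,  1.    ]])}
```

Run:
```python
import cv2,numpy as np
a=cv2.imread("pics/scene0.png")[130:370,220:460];b=cv2.imread("pics/top0.png")[120:300,170:470]
cv2.imwrite("pics/a.png",cv2.resize(a,(600,600),interpolation=cv2.INTER_CUBIC));cv2.imwrite("pics/b.png",cv2.resize(b,(800,480),interpolation=cv2.INTER_CUBIC))
```

```text
(no output)
```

View pics/a.png

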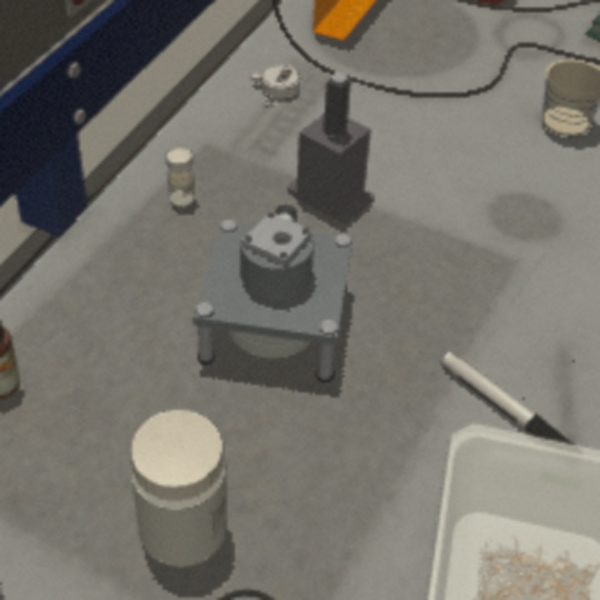

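View pics/b.png

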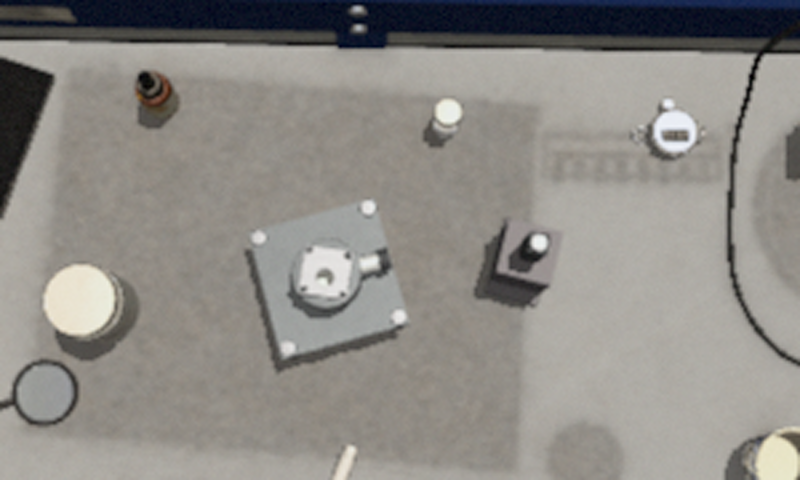

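The scene view shows the plate with a dark hole at (333,225), the drift's handle top at (356,161), the jar at lower left and the vial and counter behind. The top view shows the hole at about (291,225), the handle top at (372,211.5) and the stub pointing towards the stand.

```bash
cat > h.py <<'E'
from bench import env
import cv2,numpy as np
from scipy.spatial.transform import Rotation as Ro
np.set_printoptions(precision=4,suppress=True)
def cam(c,s=None):
    k=env.calibration(c);K=np.array(k["K"])
    if c!="wrist": R=np.array(k["R"]);return K,R,np.array(k["t"])
    H=np.array(k["hand_eye"]);s=s or env.state();T=np.eye(4);T[:3,:3]=Ro.from_quat(s["ee_rot"]).as_matrix();T[:3,3]=s["tcp_pos"]
    M=np.linalg.inv(T@H);return K,M[:3,:3],M[:3,3]
def onz(C,uv,z):
    K,R,t=C;o=-R.T@t;d=R.T@np.linalg.solve(K,[*uv,1]);return o+d*(z-o[2])/d[2]
def proj(C,X):
    K,R,t=C;p=K@(R@np.asarray(X,float)+t);return p[:2]/p[2]
def rel(p,yaw=None):
    "shift in tool axes (cm) to world TCP p, from current pose"
    s=env.state();return Ro.from_quat(s["ee_rot"]).inv().apply(np.array(p)-s["tcp_pos"])*100
E
python3 - <<'E'
from h import *
S,T=cam("scene"),cam("top")
for n,a,b,z in(("hole",(333.2,225.2),(291.1,225),.108),("handletop",(356,161.2),(371.7,211.5),.149),("plate",(331,224),(292,222),.108)):
    print(n,onz(S,a,z),onz(T,b,z))
f=lambda p:(p[0]/2.6667+170,p[1]/2.6667+120)
print("flange",[onz(T,f(p),.064)[:2] for p in((259,237),(368,208),(399,316),(289,348))])
print("stand",[onz(T,f(p),.085)[:2] for p in((508,220),(562,232),(548,290),(497,272))])
print("jar",onz(T,f((82,300)),.103),"vial",onz(T,f((447,112)),.058),"counter",onz(T,f((674,132)),.022))
print(Ro.from_quat(env.state()["ee_rot"]).as_matrix())
E
```

```text
hole [0.5072 0.121  0.108 ] [0.507  0.1205 0.108 ]
handletop [ 0.5352 -0.0588  0.149 ] [ 0.5369 -0.0618  0.149 ]
plate [0.5128 0.1198 0.108 ] [0.514  0.1186 0.108 ]
flange [array([0.5495, 0.1822]), array([0.5782, 0.0831]), array([0.4799, 0.053 ]), array([0.4492, 0.1517])]
stand [array([ 0.5664, -0.043 ]), array([ 0.5565, -0.0913]), array([ 0.5042, -0.0787]), array([ 0.5194, -0.0334])]
jar [0.4858 0.3315 0.103 ] vial [0.6712 0.0114 0.058 ] counter [ 0.6641 -0.208   0.022 ]
[[-0.9527 -0.304  -0.0001]
 [-0.304   0.9527  0.0001]
 [ 0.      0.0001 -1.    ]]
```

jog_arm --pt "0 0 10 -10 7.6 -1 0" --pt "0 0 20 -20 15.2 -2 0" --pt "0 0 30 -30 22.8 -2 0" --pt "0 0 30 -35 26.6 -2 0" --pt "0 0 30 -40 30.4 -2 0" --pt "0 0 30 -45 34.2 -2 0" --pt "0 0 30 -49.3 37.9 -2 0" --pt "0 0 30 -49.3 37.9 -2 0" --pt "0 0 30 -49.3 37.9 -2 0" --pt "0 0 30 -49.3 37.9 -2 0"

```text
t: 2.05
tcp_pos: [0.5307, -0.069, 0.2516]
ee_rot: [0.107, 0.994, 0.0, 0.0]
ft_force: [0.3, -0.4, -0.2]
grip_width: 1.0
grasp_force: 0.0
```

Run:
```python
from h import *
s=env.state();im=env.grab_frame("wrist");C=cam("wrist",s)
print(s["tcp_pos"],Ro.from_quat(s["ee_rot"]).as_matrix(),s["ft_force"])
d=env.cut_out("wrist","drift_handle");e=env.cut_out("wrist","stand_mouth")
for q in d[:2]+e[:2]: print(q["conf"],q["bbox"])
print(proj(C,[.536,-.060,.149]),proj(C,[.536,-.06,.085]))
cv2.imwrite("pics/w1full.png",im)
u=proj(C,[.536,-.06,.149]).astype(int);x,y=np.clip(u[0]-100,0,440),np.clip(u[1]-75,0,250);print(x,y)
cv2.imwrite("pics/w1.png",cv2.resize(im[y:y+150,x:x+200],(800,600),interpolation=cv2.INTER_CUBIC))
```

```text
[ 0.5307 -0.069   0.2516] [[-0.9771  0.2128  0.001 ]
 [ 0.2128  0.9771  0.0002]
 [-0.0009  0.0004 -1.    ]] [ 0.2567 -0.3822 -0.1966]
0.66 [315.8, 182.6, 335.3, 220.6]
0.58 [384.1, 251.4, 411.0, 296.4]
0.58 [299.1, 143.8, 349.6, 216.5]
[327.9425 207.8149] [325.4308 189.2922]
227 132
```

View pics/w1.png

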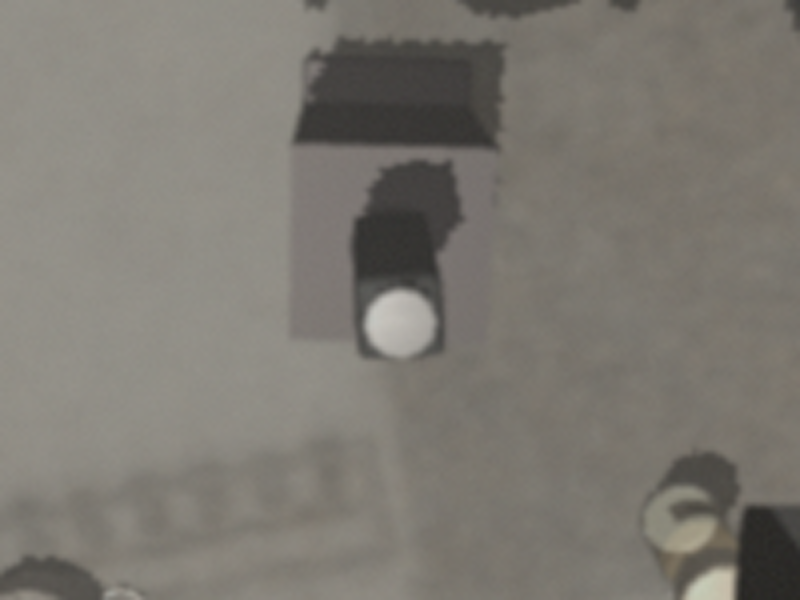

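The wrist view shows the stand top and handle aligned with the image axes within about 2°. The white cap centre is at full-image (327.2,213), and the centre of the stand top is at about (325.2,192.8).

Run:
```python
from h import *
C=cam("wrist")
a=onz(C,(327.25,213),.149);b=onz(C,(325.25,192.75),.085);print(a,b)
for x,y in((293,145),(497,148),(290,338),(492,341)): print(onz(C,(x/4+227,y/4+132),.085)[:2])
for x,y in((357,277),(440,277),(360,356),(442,352)): print(onz(C,(x/4+227,y/4+132),.145)[:2])
p=(a+b)/2; print(p,rel([p[0],p[1],.200]),rel([p[0],p[1],.096]))
```

```text
[ 0.5393 -0.061   0.149 ] [ 0.5384 -0.0605  0.085 ]
[ 0.5096 -0.0793]
[ 0.5206 -0.0312]
[ 0.5572 -0.0908]
[ 0.5685 -0.0412]
[ 0.529  -0.0678]
[ 0.5325 -0.0515]
[ 0.5455 -0.0706]
[ 0.5481 -0.0542]
[ 0.5388 -0.0608  0.117 ] [-0.6453  0.9416  5.007 ] [-0.6653  0.9462 15.407 ]
```

jog_arm --pt "0 0 0 -0.7 0.9 2 0" --pt "0 0 0 -0.7 0.9 5 0" --pt "0 0 0 -0.7 0.9 9 0" --pt "0 0 0 -0.7 0.9 12 0" --pt "0 0 0 -0.7 0.9 14.5 0" --pt "0 0 0 -0.7 0.9 15.4 0" --pt "0 0 0 -0.7 0.9 15.4 0" --pt "0 0 0 -0.7 0.9 15.4 120" --pt "0 0 0 -0.7 0.9 15.4 180" --pt "0 0 0 -0.7 0.9 15.4 255" --grip_force 80

```text
t: 3.45
tcp_pos: [0.5389, -0.0636, 0.0977]
ee_rot: [0.107, 0.994, 0.0, 0.0]
ft_force: [0.3, -0.5, -0.2]
grip_width: 0.375
grasp_force: 0.0
```

jog_arm --pt "0 0 0 0 0 0 255" --pt "0 0 0 0 0 0 255" --pt "0 0 0 0 0 0 255" --pt "0 0 0 0 0 0 255"

```text
t: 3.95
tcp_pos: [0.539, -0.0634, 0.0976]
ee_rot: [0.107, 0.994, 0.0, 0.0]
ft_force: [0.7, 2.5, 2.9]
grip_width: 0.199
grasp_force: 77.9
```

jog_arm --pt "0 0 0 0 0 -1 255" --pt "0 0 0 0 0 -2.5 255" --pt "0 0 0 0 0 -5 255" --pt "0 0 0 0 0 -8 255" --pt "0 0 0 0 0 -11 255" --pt "0 0 0 0 0 -14 255" --pt "0 0 0 0 0 -15.5 255" --pt "0 0 0 0 0 -15.5 255"

```text
t: 4.95
tcp_pos: [0.5387, -0.0639, 0.2531]
ee_rot: [0.107, 0.994, 0.0, 0.001]
ft_force: [0.2, -0.4, -1.8]
grip_width: 0.2
grasp_force: 78.7
```

Run:
```python
from h import *
C=cam("wrist");print(rel([.507,.0605,.2525]),rel([.5125,.1185,.2525]),env.state()["tcp_pos"],env.state()["ft_force"])
```

```text
[ 5.7532 11.4758  0.0546] [ 6.454  17.2596  0.0556] [ 0.5387 -0.0639  0.2531] [ 0.2051 -0.4066 -1.7886]
```

Move beside the plate for a wrist look at the hole.

jog_arm --pt "0 0 0 2 4 0 255" --pt "0 0 0 4 8 0 255" --pt "0 0 0 5.8 11.5 0 255" --pt "0 0 0 5.8 11.5 0 255" --pt "0 0 0 5.8 11.5 0 255"

```text
t: 5.58
tcp_pos: [0.5061, 0.0609, 0.251]
ee_rot: [0.107, 0.994, -0.001, -0.001]
ft_force: [0.6, 0.2, -2.3]
grip_width: 0.2
grasp_force: 78.9
```

Run:
```python
from h import *
s=env.state();C=cam("wrist",s);im=env.grab_frame("wrist");cv2.imwrite("pics/w2full.png",im)
tip=s["tcp_pos"]-[0,0,.0976]
print(s["tcp_pos"],"tip",proj(C,tip),"plate",proj(C,[.5135,.118,.108]),"hole",proj(C,[.507,.1207,.108]))
u=proj(C,[.511,.110,.12]).astype(int);x,y=np.clip(u[0]-100,0,440),np.clip(u[1]-75,0,250);print(x,y)
cv2.imwrite("pics/w2.png",cv2.resize(im[y:y+150,x:x+200],(800,600),interpolation=cv2.INTER_CUBIC))
```

```text
[0.5061 0.0609 0.251 ] tip [315.759  205.9508] plate [378.7553 186.9416] hole [380.5684 179.4654]
271 114
```

View pics/w2.png

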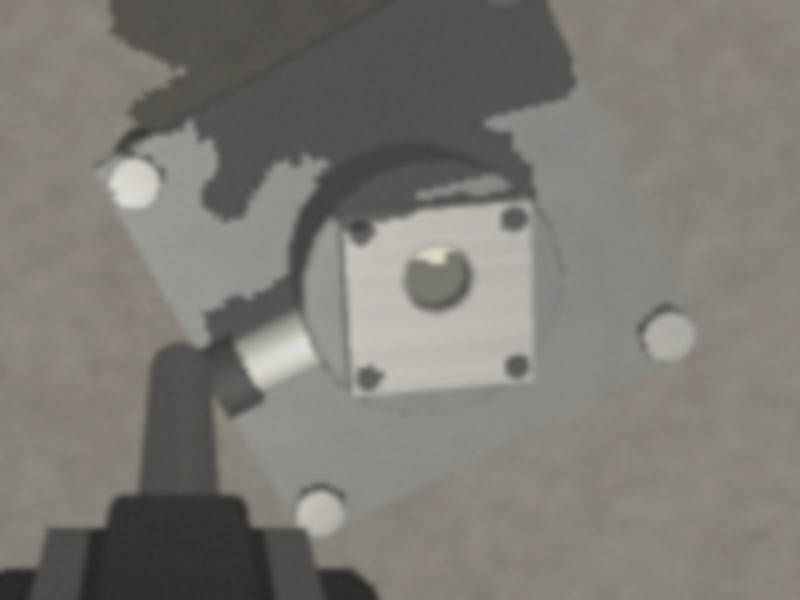

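The plate is clear in this view: hole centre at crop (437,278), full-image (380.2,183.5), and plate centre at crop (441,297). The rod's end is at about crop (179,373), close to the predicted (179,368).

Run:
```python
from h import *
C=cam("wrist");f=lambda x,y:(x/4+271,y/4+114)
s=env.state();tz=s["tcp_pos"][2]-.0976
h=onz(C,f(437,278),.108);p=onz(C,f(441,297),.108);t=onz(C,f(179,373),tz)
print("hole",h,"plate",p,np.linalg.norm(h-p),"tip",t,s["tcp_pos"])
print([onz(C,f(*q),.108)[:2] for q in((346,213),(530,200),(534,380),(354,395))])
R=Ro.from_quat(s["ee_rot"]);d=h-t;d[2]=.120-tz;print(R.inv().apply(d)*100, R.apply([0,0,1]))
```

```text
hole [0.5109 0.1196 0.108 ] plate [0.5155 0.1197 0.108 ] 0.004573053475396271 tip [0.5074 0.0603 0.1536] [0.5063 0.0605 0.2512]
[array([0.4919, 0.102 ]), array([0.4978, 0.1426]), array([0.5397, 0.1377]), array([0.5344, 0.0962])]
[0.9096 5.8676 3.3601] [-0.0015 -0.0007 -1.    ]
```

jog_arm --pt "0 0 0 0.4 2 0 255" --pt "0 0 0 0.9 4 0 255" --pt "0 0 0 0.9 5.9 0.5 255" --pt "0 0 0 0.9 5.9 2 255" --pt "0 0 0 0.9 5.9 3 255" --pt "0 0 0 0.9 5.9 3.3 255" --pt "0 0 0 0.9 5.9 3.3 255" --pt "0 0 0 0.9 5.9 3.3 255"

```text
t: 6.62
tcp_pos: [0.5105, 0.1204, 0.2198]
ee_rot: [0.107, 0.994, 0.0, 0.0]
ft_force: [-0.1, -0.3, -1.3]
grip_width: 0.203
grasp_force: 78.8
```

Run:
```python
from h import *
s=env.state();C=cam("wrist",s);im=env.grab_frame("wrist");sc=env.grab_frame("scene")
print(s["tcp_pos"],s["ee_rot"],s["ft_force"],"want tcp",[.5109-.0011,.1196+.0002], rel([.5098,.1198,.2116]))
u=proj(C,[.511,.1196,.13]).astype(int);x,y=u[0]-50,u[1]-70
S=cam("scene");v=proj(S,[.511,.1196,.12]).astype(int)
a=cv2.resize(im[y:y+100,x:x+100],(400,400),interpolation=cv2.INTER_CUBIC);b=cv2.resize(sc[v[1]-25:v[1]+25,v[0]-25:v[0]+25],(400,400),interpolation=cv2.INTER_CUBIC)
print(x,y,v-25,proj(S,[.5109,.1196,.12]),proj(S,[.5109,.1196,.108]))
cv2.imwrite("pics/c3.png",np.hstack([a,b]))
```

```text
[0.5105 0.1204 0.2198] [0.1074 0.9942 0.0003 0.0004] [-0.1169 -0.333  -1.3244] want tcp [0.5098, 0.1198] [ 0.0473 -0.0866  0.8076]
264 139 [306 194] [332.0116 219.9811] [331.866  224.2121]
```

View pics/c3.png

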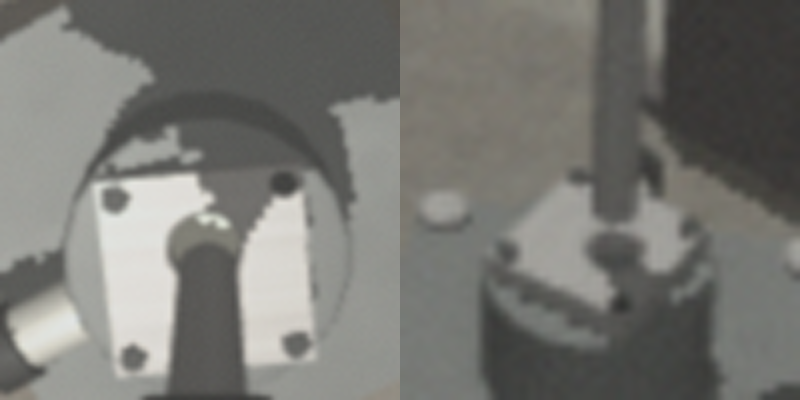

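The wrist crop (left) shows the rod end at x≈208 against a hole centre of x≈204. In the scene crop (right) they are aligned within about 3 crop pixels. A sub-millimetre correction is enough before feeling downward.

jog_arm --pt "0 0 0 0.05 -0.08 0 255" --pt "0 0 0 0.05 -0.08 0.4 255" --pt "0 0 0 0.05 -0.08 0.8 255" --pt "0 0 0 0.05 -0.08 1.1 255" --pt "0 0 0 0.05 -0.08 1.2 255" --pt "0 0 0 0.05 -0.08 1.2 255"

```text
t: 7.48
tcp_pos: [0.5096, 0.1199, 0.2071]
ee_rot: [0.107, 0.994, -0.0, -0.0]
ft_force: [-0.3, -0.2, -0.5]
grip_width: 0.2
grasp_force: 78.8
```

jog_arm --pt "0 0 0 0 0 0.1 255" --pt "0 0 0 0 0 0.2 255" --pt "0 0 0 0 0 0.2 255"

```text
t: 7.85
tcp_pos: [0.5096, 0.12, 0.205]
ee_rot: [0.107, 0.994, 0.0, -0.0]
ft_force: [-0.1, -0.3, -1.2]
grip_width: 0.203
grasp_force: 78.8
```

jog_arm --pt "0 0 0 0 0 0.1 255" --pt "0 0 0 0 0 0.2 255" --pt "0 0 0 0 0 0.2 255"

```text
t: 8.22
tcp_pos: [0.5096, 0.12, 0.203]
ee_rot: [0.107, 0.994, -0.0, -0.0]
ft_force: [-0.0, 1.3, -1.7]
grip_width: 0.198
grasp_force: 78.8
```

The tip is at about 0.105 with almost no force, so it is in the hole. I'll go on down.

jog_arm --pt "0 0 0 0 0 0.2 255" --pt "0 0 0 0 0 0.4 255" --pt "0 0 0 0 0 0.6 255" --pt "0 0 0 0 0 0.6 255"

```text
t: 8.72
tcp_pos: [0.5095, 0.1199, 0.1968]
ee_rot: [0.107, 0.994, -0.0, -0.0]
ft_force: [1.5, -0.8, -1.2]
grip_width: 0.201
grasp_force: 78.8
```

jog_arm --pt "0 0 0 0 0 0.2 255" --pt "0 0 0 0 0 0.4 255" --pt "0 0 0 0 0 0.6 255" --pt "0 0 0 0 0 0.8 255" --pt "0 0 0 0 0 0.9 255" --pt "0 0 0 0 0 0.9 255"

```text
t: 9.48
tcp_pos: [0.5096, 0.12, 0.1881]
ee_rot: [0.107, 0.994, 0.0, -0.0]
ft_force: [0.0, 0.5, -2.0]
grip_width: 0.197
grasp_force: 78.8
```

jog_arm --pt "0 0 0 0 0 0.2 255" --pt "0 0 0 0 0 0.4 255" --pt "0 0 0 0 0 0.6 255" --pt "0 0 0 0 0 0.7 255" --pt "0 0 0 0 0 0.7 255"

```text
t: 10.1
tcp_pos: [0.5096, 0.1199, 0.181]
ee_rot: [0.107, 0.994, -0.0, -0.0]
ft_force: [-0.7, 0.7, -2.0]
grip_width: 0.2
grasp_force: 78.8
```

jog_arm --pt "0 0 0 0 0 0.1 255" --pt "0 0 0 0 0 0.2 255" --pt "0 0 0 0 0 0.2 255"

```text
t: 10.48
tcp_pos: [0.5095, 0.1199, 0.179]
ee_rot: [0.107, 0.994, -0.0, -0.0]
ft_force: [0.2, 0.4, -2.0]
grip_width: 0.2
grasp_force: 78.8
```

jog_arm --pt "0 0 0 0 0 0.1 255" --pt "0 0 0 0 0 0.2 255" --pt "0 0 0 0 0 0.2 255"

```text
t: 10.85
tcp_pos: [0.5096, 0.1199, 0.177]
ee_rot: [0.107, 0.994, -0.0, -0.0]
ft_force: [0.3, -0.3, -2.0]
grip_width: 0.201
grasp_force: 78.8
```

jog_arm --pt "0 0 0 0 0 0.1 255" --pt "0 0 0 0 0 0.2 255" --pt "0 0 0 0 0 0.2 255"

```text
t: 11.22
tcp_pos: [0.5099, 0.1199, 0.1768]
ee_rot: [0.107, 0.994, 0.0, 0.001]
ft_force: [-2.8, -0.4, 5.1]
grip_width: 0.2
grasp_force: 80.0
```

jog_arm --pt "0 0 0 0 0 0.1 255" --pt "0 0 0 0 0 0.2 255" --pt "0 0 0 0 0 0.2 255"

```text
t: 11.6
tcp_pos: [0.5103, 0.1199, 0.1756]
ee_rot: [0.107, 0.994, 0.0, 0.002]
ft_force: [-1.6, 0.0, 8.5]
grip_width: 0.198
grasp_force: 80.3
```

jog_arm --pt "0 0 0 0 0 0.1 255" --pt "0 0 0 0 0 0.2 255" --pt "0 0 0 0 0 0.2 255"

```text
t: 11.98
tcp_pos: [0.5104, 0.1199, 0.1737]
ee_rot: [0.107, 0.994, 0.001, 0.002]
ft_force: [-2.6, -0.4, 8.6]
grip_width: 0.2
grasp_force: 80.4
```

The plug is sliding at about 10.6 N net. I'll continue slowly.

jog_arm --pt "0 0 0 0 0 0.1 255" --pt "0 0 0 0 0 0.2 255" --pt "0 0 0 0 0 0.3 255" --pt "0 0 0 0 0 0.4 255" --pt "0 0 0 0 0 0.5 255" --pt "0 0 0 0 0 0.6 255"

```text
t: 12.72
tcp_pos: [0.5105, 0.1199, 0.1681]
ee_rot: [0.107, 0.994, 0.001, 0.002]
ft_force: [-1.7, -0.8, 10.0]
grip_width: 0.199
grasp_force: 80.5
```

jog_arm --pt "0 0 0 0 0 0.1 255" --pt "0 0 0 0 0 0.2 255" --pt "0 0 0 0 0 0.3 255" --pt "0 0 0 0 0 0.4 255" --pt "0 0 0 0 0 0.5 255" --pt "0 0 0 0 0 0.6 255" --pt "0 0 0 0 0 0.7 255" --pt "0 0 0 0 0 0.8 255"

```text
t: 13.72
tcp_pos: [0.5105, 0.1199, 0.1601]
ee_rot: [0.107, 0.994, 0.001, 0.002]
ft_force: [-3.2, -0.2, 9.4]
grip_width: 0.197
grasp_force: 80.5
```

jog_arm --pt "0 0 0 0 0 0.1 255" --pt "0 0 0 0 0 0.2 255" --pt "0 0 0 0 0 0.3 255" --pt "0 0 0 0 0 0.4 255" --pt "0 0 0 0 0 0.5 255" --pt "0 0 0 0 0 0.6 255" --pt "0 0 0 0 0 0.7 255" --pt "0 0 0 0 0 0.7 255"

```text
t: 14.72
tcp_pos: [0.5095, 0.12, 0.1498]
ee_rot: [0.107, 0.994, 0.0, -0.0]
ft_force: [0.0, -0.9, -1.1]
grip_width: 0.197
grasp_force: 78.9
```

jog_arm --pt "0 0 0 0 0 0.1 255" --pt "0 0 0 0 0 0.2 255" --pt "0 0 0 0 0 0.3 255" --pt "0 0 0 0 0 0.3 255"

```text
t: 15.22
tcp_pos: [0.5095, 0.1199, 0.1469]
ee_rot: [0.107, 0.994, -0.0, -0.0]
ft_force: [0.2, 0.7, -2.4]
grip_width: 0.2
grasp_force: 78.9
```

The force dropped away, so the plug is released. I'll look under the valve.

Run:
```python
from h import *
im=env.grab_frame("scene")
for n in("plug","catch_dish"): print(n,[(round(d["conf"],2),d["bbox"]) for d in env.cut_out("scene",n)[:2]])
S=cam("scene");print(proj(S,[.514,.1185,.02]))
cv2.imwrite("pics/p4.png",cv2.resize(im[200:300,280:380],(600,600),interpolation=cv2.INTER_CUBIC))
```

```text
plug []
catch_dish [(0.71, [300.0, 216.9, 361.9, 280.2]), (0.68, [313.3, 263.4, 341.4, 272.6])]
[329.8308 252.2452]
```

View pics/p4.png

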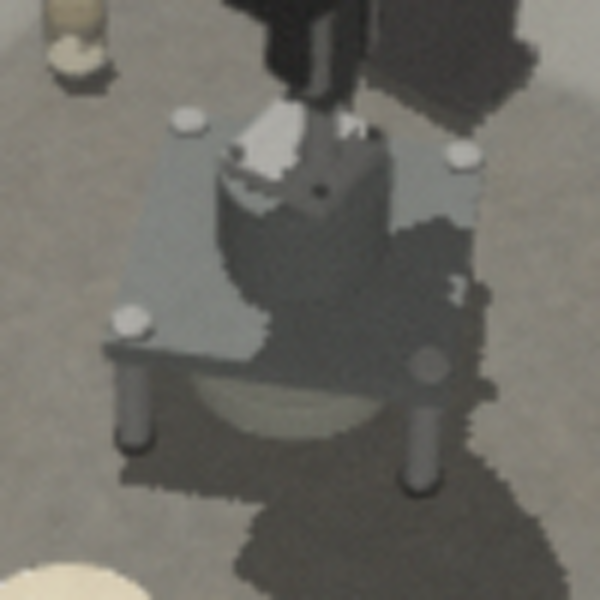

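The dish is in place under the flange, with no plug outside it and the bystanders untouched. I'll withdraw straight up.

jog_arm --pt "0 0 0 0 0 -1 255" --pt "0 0 0 0 0 -2.5 255" --pt "0 0 0 0 0 -4 255" --pt "0 0 0 0 0 -5.5 255" --pt "0 0 0 0 0 -7 255" --pt "0 0 0 0 0 -9 255" --pt "0 0 0 0 0 -10.5 255" --pt "0 0 0 0 0 -10.5 255"

```text
t: 16.38
tcp_pos: [0.5101, 0.1202, 0.2536]
ee_rot: [0.107, 0.994, 0.001, 0.001]
ft_force: [0.0, 0.5, -1.5]
grip_width: 0.202
grasp_force: 78.9
```

Run:
```python
from h import *
s=env.state();print(s["tcp_pos"],s["ee_rot"],rel([.5388,-.0637,.2531]),rel([.506,.0609,.2531]))
```

```text
[0.5101 0.1202 0.2536] [0.1072 0.9942 0.0007 0.0009] [ -6.7272 -17.3525   0.0327] [-0.8666 -5.8781  0.0414]
```

jog_arm --pt "0 0 0 -0.4 -3 0 255" --pt "0 0 0 -0.9 -5.9 0 255" --pt "0 0 0 -0.9 -5.9 0 255" --pt "0 0 0 -0.9 -5.9 0 255"

```text
t: 16.88
tcp_pos: [0.5057, 0.0606, 0.2514]
ee_rot: [0.107, 0.994, 0.0, -0.001]
ft_force: [0.2, 0.3, -2.2]
grip_width: 0.201
grasp_force: 79.0
```

Run:
```python
from h import *
s=env.state();im=env.grab_frame("wrist");C=cam("wrist",s);print(rel([.5388,-.0637,.2531]))
u=proj(C,[.511,.110,.12]).astype(int);x,y=np.clip(u[0]-100,0,440),np.clip(u[1]-75,0,250);print(x,y,proj(C,s["tcp_pos"]-[0,0,.0976]))
cv2.imwrite("pics/w5.png",cv2.resize(im[y:y+150,x:x+200],(800,600),interpolation=cv2.INTER_CUBIC))
```

```text
[ -5.8846 -11.4673  -0.1626]
271 114 [315.6155 205.8809]
```

View pics/w5.png

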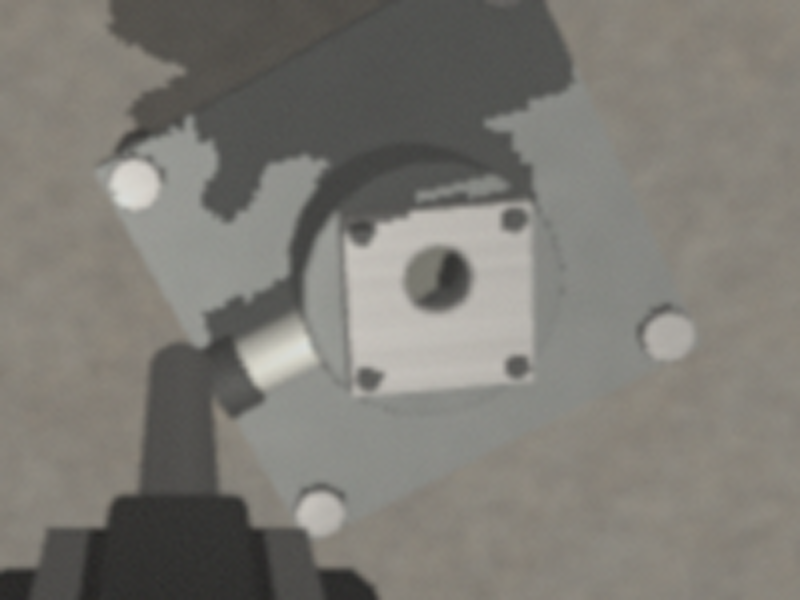

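Through the hole at crop (437,278) the white top is gone and only depth shows. The drift sits in the grip as before (tip at 179,373). On to the stand.

jog_arm --pt "0 0 0 -2 -4 0 255" --pt "0 0 0 -4 -8 0 255" --pt "0 0 0 -5.9 -11.5 0 255" --pt "0 0 0 -5.9 -11.5 0 255" --pt "0 0 0 -5.9 -11.5 2 255" --pt "0 0 0 -5.9 -11.5 4 255" --pt "0 0 0 -5.9 -11.5 5.3 255" --pt "0 0 0 -5.9 -11.5 5.3 255" --pt "0 0 0 -5.9 -11.5 5.3 255"

```text
t: 18.05
tcp_pos: [0.5393, -0.0643, 0.2001]
ee_rot: [0.107, 0.994, 0.0, 0.001]
ft_force: [0.2, 0.7, -0.6]
grip_width: 0.196
grasp_force: 78.9
```

Run:
```python
from h import *
s=env.state();im=env.grab_frame("wrist");C=cam("wrist",s);print(s["tcp_pos"],s["ft_force"],rel([.5388,-.0637,.0985]))
x,y=240,130
for n,z in(("mouth",.085),("tip",s["tcp_pos"][2]-.0976)): print(n,(proj(C,[.5384,-.0605,z])-[x,y])*5)
cv2.imwrite("pics/w6.png",cv2.resize(im[y:y+110,x:x+150],(750,550),interpolation=cv2.INTER_CUBIC))
```

```text
[ 0.5393 -0.0643  0.2001] [ 0.2018  0.6783 -0.6183] [ 0.0846  0.0511 10.1727]
mouth [399.0133 338.5431]
tip [400.6204 367.3966]
```

View pics/w6.png

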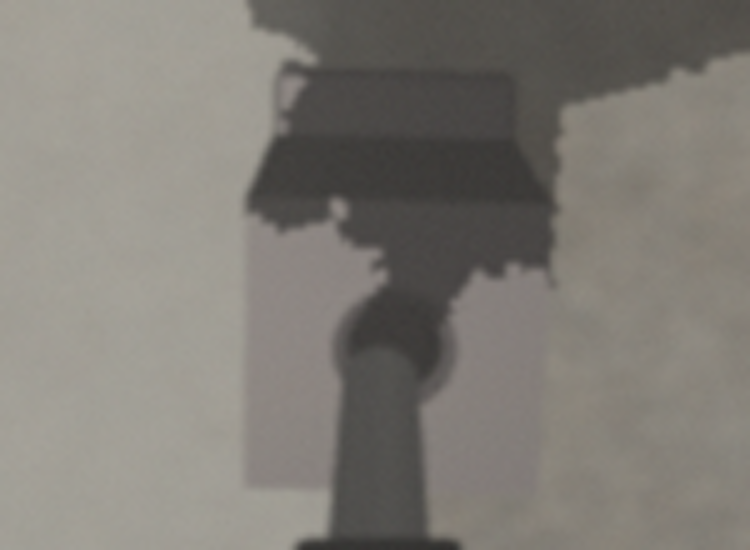

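The stand's hole is centred at crop (396,345). The rod end is at (379,383), where alignment would put it at about (397,374). So I shift about +2.7 mm in tool y and +1 mm in tool x, then lower.

jog_arm --pt "0 0 0 0.1 0.27 0 255" --pt "0 0 0 0.1 0.27 0.5 255" --pt "0 0 0 0.1 0.27 1.0 255" --pt "0 0 0 0.1 0.27 1.4 255" --pt "0 0 0 0.1 0.27 1.6 255" --pt "0 0 0 0.1 0.27 1.8 255" --pt "0 0 0 0.1 0.27 2.0 255" --pt "0 0 0 0.1 0.27 2.0 255"

```text
t: 19.1
tcp_pos: [0.5385, -0.0617, 0.179]
ee_rot: [0.107, 0.994, 0.0, -0.0]
ft_force: [-0.1, 0.1, -1.3]
grip_width: 0.2
grasp_force: 78.9
```

jog_arm --pt "0 0 0 0 0 0.2 255" --pt "0 0 0 0 0 0.4 255" --pt "0 0 0 0 0 0.4 255"

```text
t: 19.48
tcp_pos: [0.5384, -0.0617, 0.1748]
ee_rot: [0.107, 0.994, 0.0, -0.0]
ft_force: [-1.4, 0.0, -1.6]
grip_width: 0.201
grasp_force: 78.9
```

jog_arm --pt "0 0 0 0 0 1 255" --pt "0 0 0 0 0 2 255" --pt "0 0 0 0 0 3 255" --pt "0 0 0 0 0 4 255" --pt "0 0 0 0 0 5 255" --pt "0 0 0 0 0 6 255" --pt "0 0 0 0 0 6.8 255" --pt "0 0 0 0 0 7.3 255" --pt "0 0 0 0 0 7.4 255" --pt "0 0 0 0 0 7.4 255"

```text
t: 20.72
tcp_pos: [0.5387, -0.0617, 0.1014]
ee_rot: [0.107, 0.994, 0.0, 0.0]
ft_force: [-0.5, 0.5, -2.7]
grip_width: 0.2
grasp_force: 78.9
```

jog_arm --pt "0 0 0 0 0 0.1 255" --pt "0 0 0 0 0 0.2 255" --pt "0 0 0 0 0 0.3 255" --pt "0 0 0 0 0 0.3 255"

```text
t: 21.22
tcp_pos: [0.5385, -0.0617, 0.098]
ee_rot: [0.107, 0.994, 0.0, -0.0]
ft_force: [0.2, -0.2, -1.4]
grip_width: 0.207
grasp_force: 78.9
```

Just about seated, so I release and retreat. The counts open gradually, then the arm goes up.

jog_arm --pt "0 0 0 0 0 0.05 255" --pt "0 0 0 0 0 0.05 150" --pt "0 0 0 0 0 0.05 100" --pt "0 0 0 0 0 0.05 0" --pt "0 0 0 0 0 0.05 0" --pt "0 0 0 0 0 0.05 0" --pt "0 0 0 0 0 0.05 0" --pt "0 0 0 0 0 0.05 0"

```text
t: 22.22
tcp_pos: [0.5385, -0.0617, 0.0976]
ee_rot: [0.107, 0.994, 0.0, -0.0]
ft_force: [0.6, -0.4, -1.1]
grip_width: 0.998
grasp_force: 0.0
```

jog_arm --pt "0 0 0 0 0 -1 0" --pt "0 0 0 0 0 -3 0" --pt "0 0 0 0 0 -6 0" --pt "0 0 0 0 0 -9 0" --pt "0 0 0 0 0 -12 0" --pt "0 0 0 0 0 -15 0" --pt "0 0 0 0 0 -15.4 0" --pt "0 0 0 0 0 -15.4 0"

```text
t: 23.22
tcp_pos: [0.5386, -0.0616, 0.2524]
ee_rot: [0.107, 0.994, 0.0, 0.0]
ft_force: [-2.1, -0.1, -0.1]
grip_width: 1.002
grasp_force: 0.0
```

Run:
```python
from h import *
s=env.state();w=env.grab_frame("wrist");sc=env.grab_frame("scene");C=cam("wrist",s)
print(s["tcp_pos"],s["ft_force"],s["grip_width"],proj(C,[.539,-.061,.149])-[227,132])
a=cv2.resize(w[132:282,240:390],(400,400),interpolation=cv2.INTER_CUBIC);b=cv2.resize(sc[150:290,270:410],(400,400),interpolation=cv2.INTER_CUBIC)
cv2.imwrite("pics/f.png",np.hstack([a,b]))
```

```text
[ 0.5386 -0.0616  0.2524] [-2.0705 -0.1282 -0.0661] 1.0020052543053595 [89.3255 71.9161]
```

View pics/f.png

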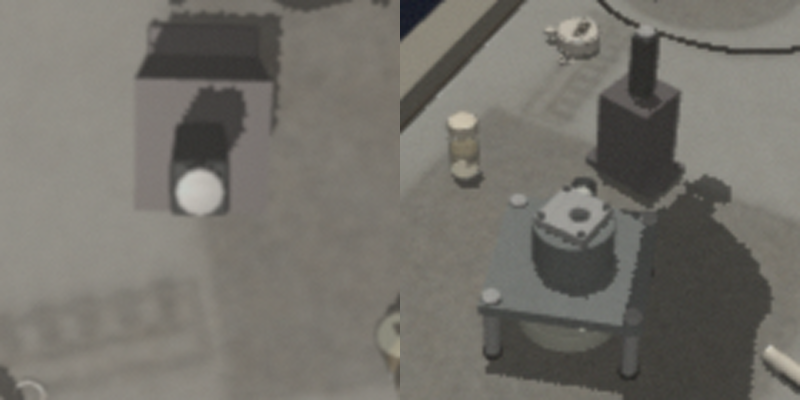

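The drift stands upright and seated in the stand (cap at crop (200,190), handle on the stand top). The bystanders are in place and the arm is clear.

```bash
python3 -c "
from bench import env
print(env.sign_off())"
```

```text
the job is handed in; nothing more can be done
None
```

I pushed the plug out with about 12 N and handed the job in at about 23 s. The drift is back in its stand, upright and released, and the jar, vial and counter were not touched. I did not see the plug in the dish directly: the force dropped away, it no longer showed through the plate's hole, and none lay outside the dish.

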